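# Back off the belt tensioner and hold it for a belt change

### The arm

A 6-joint arm with a two-finger parallel gripper is mounted at the origin on the work surface. World frame = base frame: x ahead of the robot, y to its left, z up, the work surface at z = 0. Lengths are in m, angles in rad, forces in N, time in s.
With the tool pointing down it reaches from about 0.375 to 0.975 m from the base axis. Payload 3.8 kg.
Tool frame: the origin (TCP) lies midway between the tips of the shut fingers; the grasp point (between the pads) lies 19 mm behind it; z points along the fingers, y is the line along which they close (so a half turn about z gives the same grasp; the last joint's range is limited). The gripper opens to 88 mm and grips with 3 to 60 N. Pads are 18 mm wide; open, the fingers measure 123 mm over their backs; the gripper's body (75 mm by 187 mm) begins 45 mm behind the grasp point.
Start: joints at [1.307, 0.264, 1.604, -0, 1.274, -0.037], TCP at [0.152, 0.658, 0.239] pointing down, gripper open.
Joint ranges: [-2.63, 2.63], [-0.94, 2.18], [0.31, 2.57], [-1.31, 4.45], [0, 2.66], [-2.55, 2.55]. Speed limits (rad/s): [2.57, 2.57, 3.14, 3.14, 3.14, 3.14].

### API

Orientations are given as a 3x3 rotation matrix whose columns are the frame's x, y, z axes.
In Python, from workcell import ctrl, claw, readout, camera, calibration gives the robot as it stands. Calls block until the motion is done:
- ctrl.move_pose(position, orientation): joint-space move of the TCP to a pose.
- ctrl.move_linear(position, v=0.15, ori=None, contact_N=None): straight line of the TCP; ori=None keeps the orientation; v is the mean speed in m/s. With contact_N (N) it stops when the force on the tool has changed by that much, and returns True; else False.
- ctrl.movej(angles): joint-space move.
- claw.command_gripper(opening, grip_force=None): finger opening in m; grip_force is the grip in N (None keeps the last); returns when the fingers have stopped.
- ctrl.dwell(seconds).
- ctrl.solve_ik(position, orientation): joint angles nearest the present ones, or None.
- readout.get_state(): the state.
- camera(name): name is "side" or "top"; returns the picture (480x640x3 uint8, red, green, blue); there is no depth.
- calibration(name): a dict with "fx", "fy", "cx", "cy" (pixels), "rvec" (rotation vector, rad) and "tvec" (3), from world to camera coordinates, as OpenCV has them. Camera axes: x right, y down, z forward; pixel columns grow to the right and rows downward; lengths in m; the calibration is good to about 2 mm. A picture is of the moment at which its call begins. calibration takes no time and is no camera call.
A pose or a line that the arm cannot do raises ctrl.IKError and nothing moves.
- ctrl.job_done(): hands the job in; it is judged then, once.
The state is a dict: "clock": time; "qpos": joint angles; "qd": joint speeds; "joint_torque": joint torques, N m; "tool_pos": TCP position; "tcp_rot": TCP orientation; "wrist_force": force on the tool from outside, world axes, zero at the start; "torque": the same for the moment, N m; "finger_gap": finger opening in m; "grasp_force": force on a finger pad.
Only numpy, scipy, OpenCV 4.12 (cv2) and the standard library are available. Lean on these libraries where they do the work, as an engineer would, in place of code of your own. Each camera call takes 0.05 s, during which the arm holds its last target. There are 200 camera calls.

### The job

The belt-drive unit on the bench is ready for its new belt: press its front pedal right down to the stop to drop the lock pin, then let it up. Then push the sprung tensioner arm back by its roller, past the ratchet click, to its back stop, and finish while holding it there with the fingers, so that the spring pushes on your fingers and not on the pawl. Leave the loose things around it where they are.

Things in the scene. Friction and masses are not known exactly. Their poses are not given: they have to be found in the camera images.
- unit: belt-drive unit fixed to the bench: grey housing, aluminium deck 204 (its x) x 304 (its y) mm, top 50 mm above the bench. Origin on the bench, 10 mm nearer the front than the deck's centre; front faces its -x (to the robot), +y is left. On deck: two pulleys 33 mm high (36 mm wide at (-62,-25), 60 mm at (75,-70) mm), pawl block 26 mm high at (51,118) mm, rubber bumper.
- pedal (a joint): rubber-topped spring treadle out of the right half of the unit's front, hinged 220 mm behind the pad centre, axis along the unit's y. 0 up, 0.115 rad at its stop (pad centre sinks 25 mm; about 3 N to start, 9 N at the stop). Springs back up when released; a full press drives the lock pin down, where it stays.
- pedal_pad (a point): centre of the pedal pad's top face; pad 50 x 50 mm, 42 mm above the bench when up, level with the bench within 7 degrees; 38 mm in front of the deck's edge
- lock_pin (a joint): upright brass pin, 10 mm across, at the front of the tensioner's short tail. 0 up: blocks the arm; over 0.008 m down: arm free; about 0.013 after a full pedal press. Stays by friction.
- pivot (a point): the tensioner's pivot axis (upright) at deck height
- tensioner (a joint): sprung flat steel arm swinging level about the pivot, 10 mm above the deck. 0 rest: points along the unit's +y; positive swings its roller end to the unit's +x, away from the front (clockwise from above). Pawl clicks in behind its end pin at 0.41 rad; back stop 0.60 rad. Spring force at the roller 4 N at rest, 9 N at the stop, up to 5 N more between 0.3 and 0.4 rad, over the pawl.
- idler (a point): middle of the black idler roller standing on the tensioner arm, 100 mm from the pivot, 40 mm above the deck. Roller 32 mm across, upright, from 20 to 56 mm above the deck (70 to 106 mm above the bench), with a 4 mm nut on top. Push it on its front side, or take it from above.
- pawl (a joint): brass sprung pawl slider in the block at the left rear of the deck: 0 m out, up to about 0.006 while the arm's end pin rides over it, springs back to 0 with the click
- spare_roller: loose black spare roller, 32 mm across, 38 mm high, standing on the deck's front left corner; origin at its underside
- screwdriver: loose screwdriver 150 mm long lying on the bench in front of the unit, left of the pedal; origin under its middle
- parts_tray: loose black tray 150 x 200 x 35 mm with a white dial, left of the unit; origin at the underside's centre
- screw_jar: loose glass jar 64 mm across, 75 mm high, right of the unit; origin at its underside
- solvent_bottle: loose white bottle 60 mm across, 160 mm high, right of the unit; origin at its underside
- wrench: loose wrench 160 mm long lying left and nearer the robot; origin under its middle
- gear_wheel: loose brass gear blank 60 mm across, 20 mm high, right and nearer the robot; origin at its underside

How it is judged:
On the way, in this order (a step that is already met when the one before it is completed fails the run):
1. the pedal is pressed down to its stop and the lock pin has dropped (value of joint pedal above 0.103 rad and value of joint lock_pin above 0.0085 m), for 0.1 s.
2. the pedal is back up, the arm still forward of the click (value of joint pedal below 0.03 rad and value of joint tensioner below 0.35 rad), for 0.1 s.
3. the arm is past the click, near its back stop, and the pawl has sprung out behind it (value of joint tensioner above 0.52 rad and value of joint pawl below 0.002 m), for 0.2 s.
At the end, for the whole second after the job is handed in: The arm is held within 0.08 rad (8 mm at the roller) of its back stop (joint above 0.52 rad) with the fingers pressing on it with more than 3 N, the pawl sprung out behind it, the pedal up and the lock pin down; it stays so through the last second (all of step 3 and contact force between the fingers and tensioner above 3 N and value of joint pedal below 0.03 rad and value of joint lock_pin above 0.0085 m); the arm keeps its last pose, push and grip.
It fails at once if a loose thing is pushed more than 30 mm or knocked off its place (distance of any of spare_roller, screwdriver, parts_tray, screw_jar, solvent_bottle, wrench, gear_wheel from where it was at the start of the episode above 0.03 m).
It also fails if it takes over 38 s, if anything falls off the work surface, if the arm or the gripper's body presses on something with over 40 N, if the wrist force passes 120 N, or if a joint passes its speed limit or range.

## Working session

There is one attempt and no reset: what is moved stays moved. The work goes in short steps, each a Python script; the robot and the scene stay as the last script left them, time stands still between calls to the robot, and variables do not carry over. Pictures are saved under pics/ and viewed, at most 10 in all, crops included, and the job is handed in when it is done.

```bash
ls; mkdir -p pics; python3 - <<'E'
from workcell import camera, calibration, readout
import cv2
for n in("top","side"):
    cv2.imwrite(f"pics/{n}0.png",camera(n)[:,:,::-1]); print(n,calibration(n))
print(readout.get_state()["clock"])
E
```

```text
pics
top {'fx': 529.6185449589109, 'fy': 529.6185449589109, 'cx': 325.015449025163, 'cy': 234.1206052548157, 'rvec': array([ 2.152092  , -2.16166303,  0.10611761]), 'tvec': array([0.02358599, 0.54853582, 1.42564746])}
side {'fx': 477.2606631539133, 'fy': 477.2606631539133, 'cx': 326.08776811819104, 'cy': 236.1796644993303, 'rvec': array([ 2.2435883 , -0.9046008 ,  0.36381437]), 'tvec': array([-0.35452473,  0.33963983,  0.91410393])}
0.1
```

View pics/top0.png

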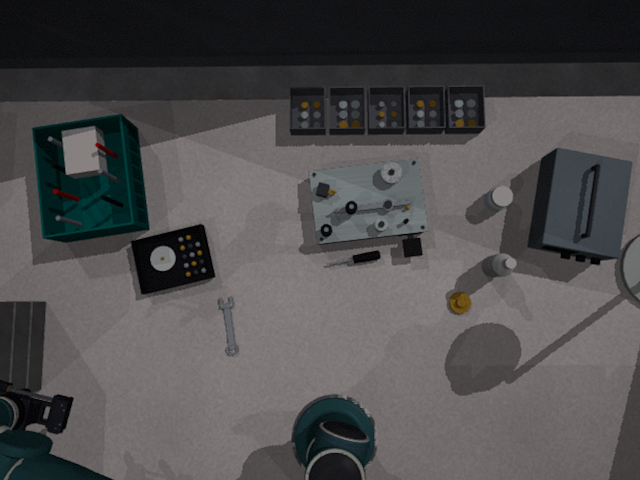

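View pics/side0.png

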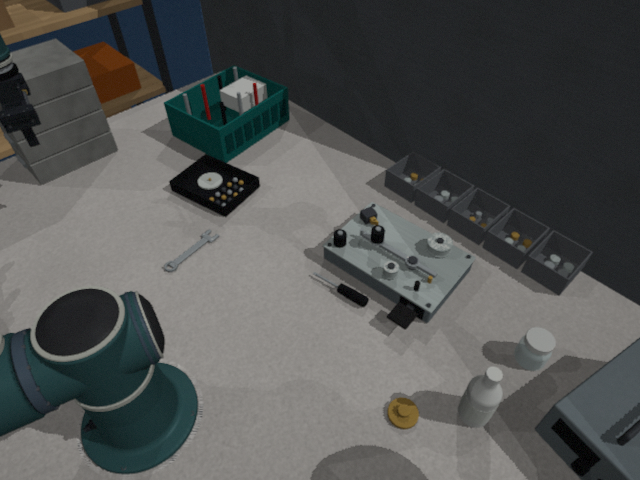

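The top view shows the deck (corners ~(306,172), (420,160), (428,233), (317,243)), the pedal pad at ~(412,247), the idler at ~(351,208) and the spare roller at ~(326,230). The side view shows the pad at (402,315) and the idler at (378,233). Next I'll measure these points.

```bash
cat > h.py <<'E'
import numpy as np, cv2
from workcell import ctrl, claw, readout, camera, calibration
def ray(n,uv):
    c=calibration(n); R=cv2.Rodrigues(c["rvec"])[0]
    d=R.T@np.array([(uv[0]-c["cx"])/c["fx"],(uv[1]-c["cy"])/c["fy"],1]); return -R.T@c["tvec"],d
def plane(n,uv,z):
    o,d=ray(n,uv); return o+d*(z-o[2])/d[2]
def proj(n,p):
    c=calibration(n); K=np.array([[c["fx"],0,c["cx"]],[0,c["fy"],c["cy"]],[0,0,1]])
    return cv2.projectPoints(np.float64([p]),c["rvec"],c["tvec"],K,None)[0].ravel()
def tri(a,b):
    (o1,d1),(o2,d2)=ray("top",a),ray("side",b)
    t=np.linalg.lstsq(np.c_[d1,-d2],o2-o1,rcond=None)[0]
    p,q=o1+d1*t[0],o2+d2*t[1]; return (p+q)/2,np.linalg.norm(p-q)
E
python3 - <<'E'
from h import *
np.set_printoptions(precision=4,suppress=True)
t=cv2.imread("pics/top0.png"); s=cv2.imread("pics/side0.png")
# deck: bluish-grey -> blue minus red
for n,im,(x0,y0,x1,y1) in(("top",t,(290,145,445,265)),("side",s,(300,190,490,340))):
    c=im[y0:y1,x0:x1].astype(int); m=((c[:,:,0]-c[:,:,2]>3)&(c.sum(2)>260)).astype(np.uint8)
    m=cv2.morphologyEx(m,cv2.MORPH_CLOSE,np.ones((9,9)))
    k=max(cv2.findContours(m,0,2)[0],key=cv2.contourArea)+[x0,y0]
    print(n,"deck",cv2.contourArea(k),cv2.minAreaRect(k),cv2.boxPoints(cv2.minAreaRect(k)).tolist())
    if n=="top":
        r=cv2.boxPoints(cv2.minAreaRect(k)); P=np.array([plane("top",p,.05) for p in r]); print(P, np.linalg.norm(np.diff(P,axis=0),axis=1),P.mean(0))
    d=(c.max(2)<60).astype(np.uint8)
    N,L,st,ce=cv2.connectedComponentsWithStats(d)
    for i in range(1,N):
        if st[i,4]>20: print(n,"dark",st[i]+[x0,y0,0,0,0],ce[i]+[x0,y0])
a=cv2.resize(t[145:265,290:445],None,fx=5,fy=5,interpolation=2); cv2.imwrite("pics/tc.png",cv2.convertScaleAbs(a,alpha=1.4))
b=cv2.resize(s[190:340,300:490],None,fx=4,fy=4,interpolation=2); cv2.imwrite("pics/sc.png",cv2.convertScaleAbs(b,alpha=1.4))
E
```

```text
top deck 7429.0 ((367.85626220703125, 200.69781494140625), (73.1332778930664, 111.6722183227539), 83.38654327392578) [[308.1802978515625, 170.80516052246094], [419.10943603515625, 157.94383239746094], [427.5322265625, 230.59046936035156], [316.60308837890625, 243.45179748535156]]
[[ 0.7221  0.0666  0.05  ]
 [ 0.7561 -0.2388  0.05  ]
 [ 0.5547 -0.2569  0.05  ]
 [ 0.5212  0.0438  0.05  ]] [0.3073 0.2022 0.3025] [ 0.6385 -0.0963  0.05  ]
top dark [389 169   5   6  24] [391.    171.875]
top dark [316 183  14  16 155] [322.3871 190.2968]
top dark [343 201  14  14 116] [350.4655 208.0259]
top dark [384 201   8   8  50] [387.4  204.28]
top dark [403 219   6   5  21] [405.381 221.   ]
top dark [379 222   5   5  23] [381. 224.]
top dark [320 224  12  14 104] [325.7692 230.4327]
top dark [318 232 105  26 540] [399.3444 243.5852]
top dark [352 251  28  13 254] [365.9961 256.8937]
side deck 7605.0 ((399.9306640625, 250.07049560546875), (134.8887176513672, 73.85781860351562), 31.739137649536133) [[323.14593505859375, 245.99746704101562], [361.9990234375, 183.1849365234375], [476.71539306640625, 254.14352416992188], [437.8623046875, 316.9560546875]]
side dark [ 392  190   98   62 1620] [448.1309 215.6549]
side dark [433 190   9   5  22] [437.9545 191.4545]
side dark [447 190  20  12 104] [455.2019 193.1827]
side dark [465 190  25  35 533] [479.8274 204.5216]
side dark [360 207  17  17 173] [367.0983 214.8035]
side dark [370 225  15  19 191] [376.9424 235.1414]
side dark [333 229  13  19 180] [339.1556 238.9056]
side dark [437 238   6   5  25] [439.76 240.2 ]
side dark [ 324  248  106   81 1568] [382.9203 293.5389]
side dark [408 257   9   7  49] [412.1224 259.9592]
side dark [388 263   6   6  28] [390.6429 265.6429]
side dark [414 281   6  10  44] [416.4091 285.4318]
side dark [337 284  31  23 344] [352.1366 294.9448]
```

View pics/tc.png

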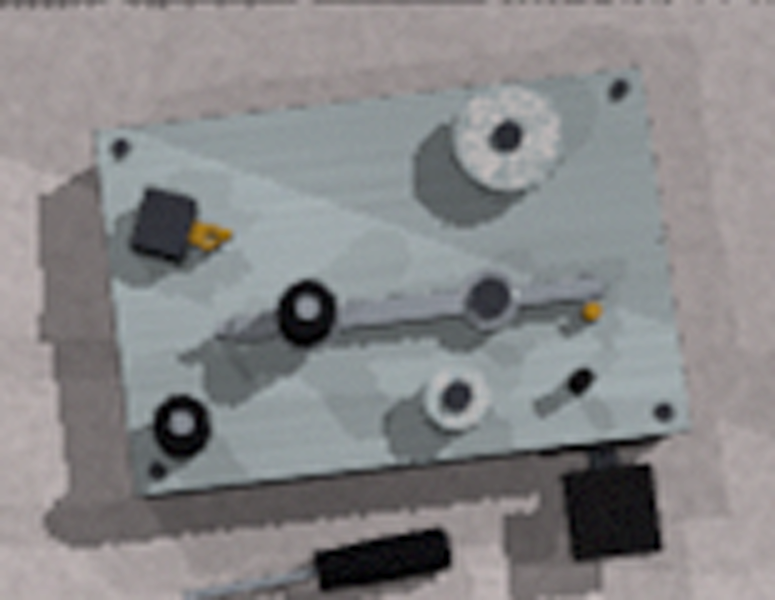

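View pics/sc.png

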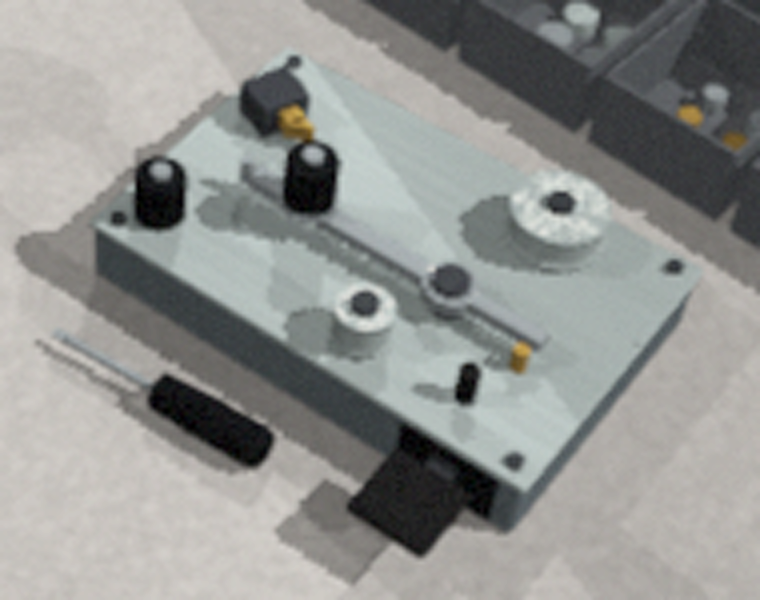

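The crops give cleaner pixels: deck corners (309.4,171), (417.4,159), (427.6,231), (318.6,243.8); pad (412.4,247.4) top and (402,315) side; idler nut (351.6,206.6) top and (378.3,228) side. The area in front of the roller is free.

```bash
cat >> h.py <<'E'
C=np.array([plane("top",p,.05) for p in((309.4,171),(417.4,159),(427.6,231),(318.6,243.8))])
uy=(C[0]-C[1])+(C[3]-C[2]); uy/=np.linalg.norm(uy); ux=np.array([uy[1],-uy[0],0])
org=C.mean(0)-.01*ux; org[2]=0
pad=plane("top",(412.4,247.4),.042); idl=plane("top",(351.6,206.6),.11); piv=idl-.1*uy
def inunit(p): return np.array([(p-org)@ux,(p-org)@uy,p[2]])
def down(y): # tool down, closing along y
    z=np.array([0,0,-1.]); return np.c_[np.cross(y,z),y,z]
def best(p,y):
    c=[(ctrl.solve_ik(p,down(s*y)),down(s*y)) for s in(1,-1)]
    c=[(q,R) for q,R in c if q is not None]
    return min(c,key=lambda a:abs(a[0][5]))
E
python3 - <<'E'
from h import *
np.set_printoptions(precision=4,suppress=True)
print("uy",uy,"org",org,"sides",np.linalg.norm(C-np.roll(C,1,0),axis=1))
for n,p in(("pad",pad),("idl",idl),("piv",piv)): print(n,p,inunit(p))
print(tri((412.4,247.4),(402,315)),tri((351.6,206.6),(378.3,228)))
for p,y in((pad+[0,0,.13],uy),(pad-[0,0,.03],uy),(idl+[0,0,.05],ux),(piv+.1*(np.sin(.6)*ux+np.cos(.6)*uy)-[0,0,.035],np.cos(.6)*ux-np.sin(.6)*uy)):
    q,R=best(p,y); print(q,R[:,1])
E
```

```text
uy [-0.1089  0.9941  0.    ] org [ 0.6272 -0.0985  0.    ] sides [0.2029 0.299  0.2009 0.2973]
pad [ 0.5099 -0.2162  0.042 ] [-0.1294 -0.1042  0.042 ]
idl [ 0.6117 -0.0497  0.11  ] [-0.01    0.0502  0.11  ]
piv [ 0.6226 -0.1491  0.11  ] [-0.01   -0.0498  0.11  ]
(array([ 0.51  , -0.2164,  0.0401]), np.float64(0.00019515157360970223)) (array([ 0.6116, -0.0497,  0.1113]), np.float64(0.00021219961758897724))
[-0.446   0.088   1.9367 -0.      1.1169  1.0157] [ 0.1089 -0.9941 -0.    ]
[-0.446   0.2844  2.046  -0.      0.8111  1.0157] [ 0.1089 -0.9941 -0.    ]
[-0.1217  0.2093  1.8209 -0.      1.1113 -0.2308] [0.9941 0.1089 0.    ]
[-0.1277  0.3961  1.7492 -0.      0.9962  0.3631] [ 0.8819 -0.4714  0.    ]
```

Both views agree to within 2 mm in height, and the pad is 37 mm in front of the deck edge as specified. Now the pedal.

```bash
python3 - <<'E'
from h import *
np.set_printoptions(precision=4,suppress=True)
S=readout.get_state
q,R=best(pad+[0,0,.14],uy)
ctrl.move_pose(pad+[0,0,.14],R)
claw.command_gripper(0.0)
ctrl.move_linear(pad+[0,0,.008],v=.12)
print(S()["wrist_force"])
hit=ctrl.move_linear(pad-[0,0,.034],v=.03,contact_N=18)
ctrl.dwell(.3); s=S(); print(hit,s["tool_pos"],s["wrist_force"],s["clock"])
cv2.imwrite("pics/press.png",camera("side")[190:340,300:490,::-1])
ctrl.move_linear(pad+[0,0,.12],v=.12); print(S()["clock"],S()["wrist_force"])
ctrl.move_pose(idl+[0,0,.07],best(idl+[0,0,.07],ux)[1])
claw.command_gripper(.06); print(S()["clock"])
E
```

```text
[-0.1722  0.1816 -0.0405]
True [ 0.5103 -0.2164  0.0175] [-3.9237  0.6769  9.4323] 7.3
8.7083 [ 0.432  -0.0867 -0.0914]
10.825
```

```bash
python3 - <<'E'
from h import *
s=camera("side")[:,:,::-1]; a=cv2.imread("pics/side0.png")
z=lambda im:cv2.convertScaleAbs(cv2.resize(im[255:335,380:460],None,fx=4.5,fy=4.5,interpolation=2),alpha=1.4)
cv2.imwrite("pics/pin.png",np.hstack([z(a),z(s)]))
E
```

```text
(no output)
```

View pics/pin.png

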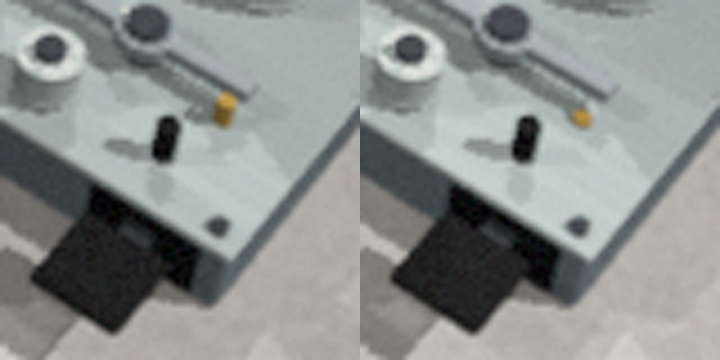

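The brass pin has dropped: at zoomed (225,108) it stood tall before, and only its top shows now at (582,118). The pedal is back up. Now the roller: take it from above and follow the arc.

```bash
python3 - <<'E'
from h import *
np.set_printoptions(precision=4,suppress=True)
S=readout.get_state
R=S()["tcp_rot"]; g=np.sign(R[:,1]@ux)
def tgt(th):
    p=piv+.1*(np.sin(th)*ux+np.cos(th)*uy); p[2]=.076
    return p,down(g*(np.cos(th)*ux-np.sin(th)*uy))
print("contact",ctrl.move_linear(tgt(0)[0],v=.06,contact_N=8),S()["tool_pos"])
claw.command_gripper(.0,grip_force=30)
s=S(); print(s["finger_gap"],s["grasp_force"],s["wrist_force"])
for th in(.1,.2,.3,.4,.5,.56,.59):
    p,o=tgt(th); ctrl.move_linear(p,v=.05,ori=o)
    s=S(); t=o[:,1]*g; print(th,s["clock"],"tangential",s["wrist_force"]@t,s["wrist_force"],s["finger_gap"],s["grasp_force"])
ctrl.dwell(.4); s=S(); d=s["tool_pos"]-piv; print(s["wrist_force"],s["wrist_force"]@t,np.arctan2(d@ux,d@uy),s["clock"])
im=camera("side")[190:340,300:490,::-1]
cv2.imwrite("pics/end.png",cv2.convertScaleAbs(cv2.resize(im,None,fx=4,fy=4,interpolation=2),alpha=1.4))
E
```

```text
contact False [ 0.6121 -0.0497  0.0764]
0.031416898628360744 30.0234208535403 [ 6.0726  0.6848 -4.4097]
0.1 13.65 tangential -0.24352289153685083 [-0.2594  1.7412  1.3209] 0.0313894116765363 29.999828059226274
0.2 14.0 tangential -0.9452862580599812 [-0.6931  2.8108  1.4825] 0.031280254209424145 30.00002793967724
0.3 14.35 tangential -2.9659070250507362 [-2.212   4.186   3.7368] 0.031582558127785196 30.00249163247645
0.4 14.7 tangential -13.941911546782567 [-13.0514   5.0166  11.5442] 0.031109043140937435 29.95637835469097
0.5 15.05 tangential -12.49024642237956 [-10.9568   6.1938  12.2248] 0.031052435585194767 29.91747071966529
0.56 15.3167 tangential -13.695327713217182 [-11.1337   8.4321  10.7316] 0.031136066462388562 29.918854320421815
0.59 15.5667 tangential -14.206812633981402 [-11.4857   8.6989  11.225 ] 0.03145021124197156 29.91888491436839
[-10.1761   7.9617   9.9391] -12.704697216186204 0.5412542191089705 15.9667
```

View pics/end.png

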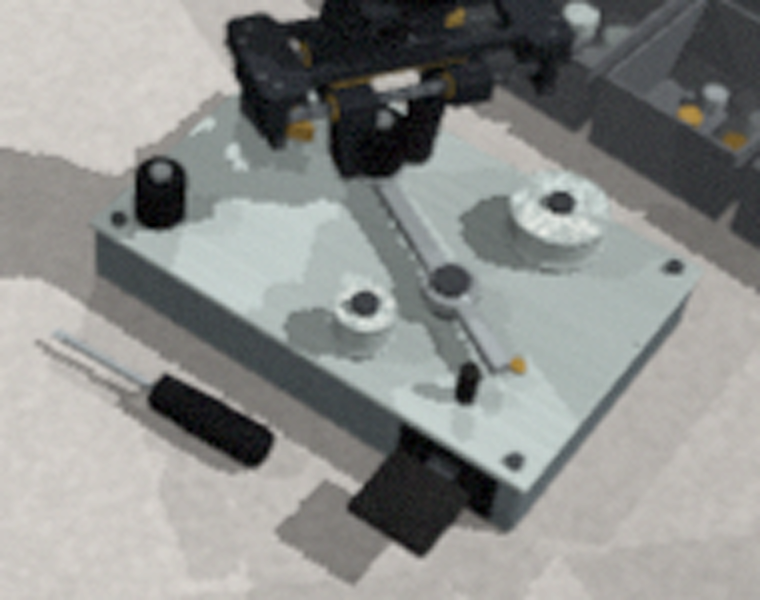

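The arm has swung back with its tail close to the bumper at zoomed (466,383), the roller is in the fingers, and the loose items haven't moved. The tool lags at ~0.54 rad, so I'll push a little further and watch position against force.

```bash
python3 - <<'E'
from h import *
np.set_printoptions(precision=4,suppress=True)
S=readout.get_state; g=np.sign(S()["tcp_rot"][:,1]@ux)
for th in(.61,.63,.65):
    p=piv+.1*(np.sin(th)*ux+np.cos(th)*uy); p[2]=.076
    t=np.cos(th)*ux-np.sin(th)*uy; ctrl.move_linear(p,v=.03,ori=down(g*t)); ctrl.dwell(.3)
    s=S(); d=s["tool_pos"]-piv; f=s["wrist_force"]@t
    print(th,np.arctan2(d@ux,d@uy),np.hypot(d@ux,d@uy),f,s["wrist_force"],s["grasp_force"],s["clock"])
    if f<-22: break
c=camera("side")[190:340,300:490,::-1]; cv2.imwrite("pics/end2.png",cv2.convertScaleAbs(cv2.resize(c,None,fx=4,fy=4,interpolation=2),alpha=1.4))
E
```

```text
0.61 0.5609359236454174 0.09997364963705203 -13.635512613390077 [-11.0435   8.2228  10.8307] 29.91876969113946 16.5667
0.63 0.5805452113698553 0.09998978120016393 -13.60156548578609 [-10.5999   8.8567   9.8604] 29.919265285134315 17.1167
0.65 0.5997087389756058 0.09997748435549379 -13.819334678256803 [-10.8079   8.845   10.3629] 29.9194861901924 17.6667
```

View pics/end2.png

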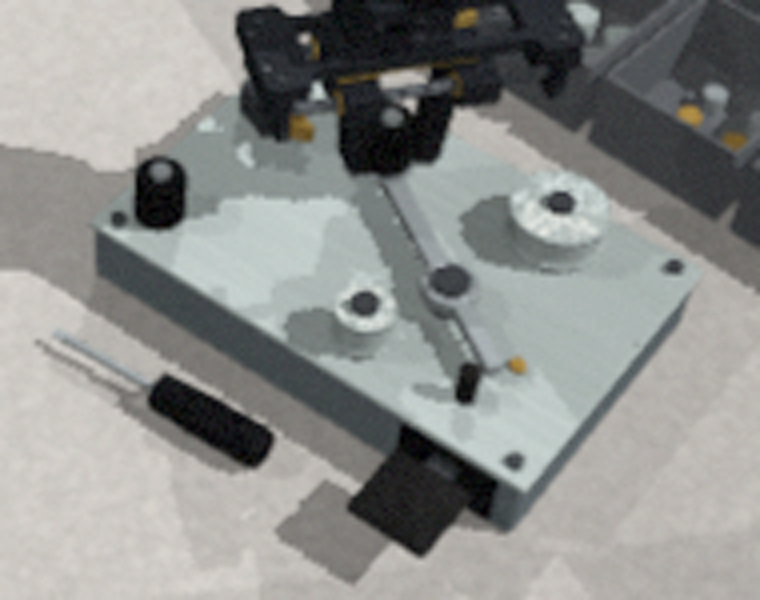

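The nut is now visible between the fingers at zoomed (393,118). I'll get the true arm angle from it.

```bash
python3 - <<'E'
from h import *
def an(p): d=p-piv; return np.arctan2(d@ux,d@uy),np.hypot(d@ux,d@uy)
print("nut now",an(plane("side",(398.25,219.5),.11)))
for e in((0,0),(1,0),(0,1)): print(an(plane("side",(398.25+e[0],219.5+e[1]),.11)))
f=lambda u,v:plane("side",(300+u/4,190+v/4),.063)
print("rest check nut",an(plane("side",(378.3,228),.11)))
for th in (.5,.55,.6): 
    p=piv+.1*(np.sin(th)*ux+np.cos(th)*uy); print(th,(proj("side",p)-[300,190])*4)
E
```

```text
nut now (np.float64(0.5889913400354242), np.float64(0.0972126516665713))
(np.float64(0.5889913400354242), np.float64(0.0972126516665713))
(np.float64(0.612385841730831), np.float64(0.0965794783917693))
(np.float64(0.5754146673389835), np.float64(0.09412624700419248))
rest check nut (np.float64(0.010662816927642106), np.float64(0.10059707328476879))
0.5 [377.39437476 118.23383149]
0.55 [385.07893082 116.19082058]
0.6 [392.92511133 114.43528316]
```

The nut puts the arm at about 0.59 rad, well past 0.52, with about 14 N on the fingers. The pedal is up and the pin is down, so I'm handing in.

```bash
python3 -c "
from h import *
print(ctrl.job_done()); print(readout.get_state()['clock'])"
```

```text
the job is handed in; nothing more can be done
None
the job is handed in; nothing more can be done
```

I pressed the pedal to its stop and let it up, which dropped the lock pin, then handed the job in at about 18 s with the fingers holding the tensioner at about 0.59 rad with about 14 N on them. The pictures showed no loose items moved, but I did not measure the pawl directly, and the hand-in returned no verdict.

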